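# Green filter in, red cell held in the beam

## Robot

A 7-joint arm with a two-finger parallel gripper is mounted at the origin on a cart in front of the work surface, level with it; the furniture and walls round the work are solid. World frame = base frame: x ahead of the robot, y to its left, z up, the work surface at z = 0. Lengths are in m, angles in rad, forces in N, time in s.
With the tool pointing down it reaches from about 0.35 to 0.9 m from the base axis. Payload 8.1 kg.
Tool frame: the origin (TCP) lies on the centre line of the jaws, within the pads' length; the fingertips stand 19 mm ahead of it and the grasp point (between the pads) is the TCP (nose_length is the distance from the TCP to the fingertips, in m); z points along the fingers, y is the line along which they close (so a half turn about z gives the same grasp; the last joint's range is limited). The gripper opens to 92 mm and grips with 3 to 60 N. Pads are 19 mm wide; open, the fingers measure 130 mm over their backs; the gripper's body (75 mm by 190 mm) begins 47 mm behind the grasp point.
Start: joints at [1.072, 0.434, 0.025, 1.573, -0.012, 1.134, -0.075], TCP at [0.241, -0.577, 0.246] pointing down, gripper open.
Joint ranges: [-2.62, 2.62], [-0.44, 2.09], [-1.27, 1.32], [0.08, 2.57], [-1.32, 4.46], [0.12, 2], [-2.74, 2.74]. Speed limits (rad/s): [2.22, 2.22, 3.01, 3.01, 3.14, 3.14, 3.14].

## Interface

Orientations are given as a 3x3 rotation matrix whose columns are the frame's x, y, z axes.
In Python, from workcell import observe, snapshot, camera_info, job_done, nose_length gives the robot as it stands.
- The arm moves only by the tool carry_out, never from a script. Its argument "moves" is a list of rows, each a list of 3 entries, a list of its own where there are three numbers: the shift along the tool's x, y, z in m, then the turn, a rotation vector about the tool's x, y, z in rad, then the finger opening in m, from 0 to 0.0918. In form: [[[x, y, z], [rx, ry, rz], fingers], ...]. A call has 1 to 12 rows; each row is the pose to reach, as a shift and turn from the pose commanded when the call began, along the tool's axes at that moment; what a row does not reach only later rows make up. A row lasts 1/8 s, in which the tool goes at most 62.5 mm and 10.7 degrees, less where a joint would pass 70% of its speed; a pose out of reach is approached as far as the arm can. A call with a gripper value outside its range is refused whole. The fingers move at their own pace and stop on an object; "force" is the grip in N (left out, the last holds). Time passes only in rows, so rows that repeat a pose let the fingers close. It gives the time, the measured TCP pose, the force, the opening and the grip force at its end, in the units of the state.
- observe(): the state, without advancing time (a new reading comes with each control period).
- snapshot(name): name is "scene" or "top"; returns (picture, depth): 480x640x3 uint8, red, green, blue; 480x640 float32, m along the optical axis (not along the pixel's ray), 0 where there is no reading.
- camera_info(name): a dict with "mtx" (3x3 intrinsics, pixels), "camera_from_world" (4x4, takes a point from world to camera coordinates). Camera axes: x right, y down, z forward; pixel columns grow to the right and rows downward; lengths in m; the calibration is good to about 2 mm. A picture is of the moment at which its call begins. camera_info takes no time and is no camera call.
- job_done(): hands the job in; it is judged then, once.
The state is a dict: "clock": time; "q": joint angles; "dq": joint speeds; "effort": joint torques, N m; "ee_pos": TCP position; "tool_rot": TCP orientation; "wrist_force": force on the tool from outside, world axes, zero at the start; "wrist_torque": the same for the moment, N m; "opening": opening from 0.0 (shut) to 1.0 (fully open); "grasp_force": force on a finger pad.
Only numpy, scipy, OpenCV 4.12 (cv2) and the standard library are available. Lean on these libraries where they do the work, as an engineer would, in place of code of your own. Each camera call takes 0.05 s, during which the arm holds its last target. There are 200 camera calls.

## Task

Take a colorimeter reading by hand: lift the green filter out of its wooden stand, slide it down into the filter slot of the light bench until it is fully home and let go of it, without dropping the glass. Then take the red cell out of the rack by its two frosted faces only, never touching its clear windows with the fingers, and hold it upright and still over the yellow mark between filter and photocell, clear of the bench, so that the beam goes squarely in through one clear window and out through the other, in the lower half of the cell. Finish while holding it there, and leave the other filter and cells standing in their places.

Things in the scene. Friction and masses are not known exactly. Their poses are not given: they have to be found in the camera images.
- green_filter_center (a point): Green glass filter in a black mount with a green finger tab, upright in one of the stand's grooves. Mount 50 mm wide (its x), 6 thick (its y), 60 tall; above it the tab, 34 wide, 10 thick, 28 tall; 88 in all. This point is its centre, 44 mm above its underside; the tab's middle is 30 mm above this point; z up. About 40 g.
- blue_filter_center (a point): Blue glass filter in a black mount with a blue finger tab, upright in one of the stand's grooves. Mount 50 mm wide (its x), 6 thick (its y), 60 tall; above it the tab, 34 wide, 10 thick, 28 tall; 88 in all. This point is its centre, 44 mm above its underside; the tab's middle is 30 mm above this point; z up. To be left alone.
- slot_floor (a point): Centre of the floor of the light bench's filter slot, 44 mm above the worktop; axes as light_bench. The slot is open at the top, 8.4 mm wide along y, 58 mm along x and 36 mm deep, its flared mouth ending 92 mm above the worktop. A filter that is home stands on this floor, thickness along y, either way round; its centre is then 44 mm above this point.
- beam_mid (a point): Point on the light beam above the yellow sample mark of the light bench, 70 mm above the worktop; axes as light_bench. The beam runs level along y. Along y it is 50 mm from here to the filter holder (+y) and 59 mm to the photocell's snout (-y); the rail's top lies 44 mm below.
- light_bench: Fixed open-beam colorimeter bench, an aluminium rail 335 mm long (its y) and 46 mm wide on black feet 92 mm wide (x); origin at the middle of its underside on the worktop, z up. Along +y: yellow mark at 7 mm, black filter holder at 72 mm, grey lamp with a red switch from 96 to 170 mm (top 98 mm high). Along -y: white photocell box from -52 to -124 mm (top 98 mm high).
- filter_stand: Fixed wooden block 152 mm long (its x), 46 mm wide, 34 mm high; origin at the centre of its underside, z up. Two grooves 24 mm deep, at x = -38 and +38 mm, hold the filters with about 1 mm of play on each side; filter and stand have the same axes, apart from that play.
- red_cell_center (a point): Sealed red glass cell with a red lid, upright in one of the rack's wells, 70 mm tall. This point is its centre, 35 mm above its underside; z up. Its x is the light path: the faces at x = +-17.5 mm are the clear red windows (18 mm wide). The faces at y = +-11 mm are frosted white (34 wide, 63 tall, 22 apart); the lid above is 7 mm tall, set in 1 mm a side. About 70 g.
- yellow_cell_center (a point): Sealed yellow glass cell with a yellow lid, upright in one of the rack's wells, 70 mm tall. This point is its centre, 35 mm above its underside; z up. Its x is the light path: the faces at x = +-17.5 mm are the clear yellow windows (18 mm wide). The faces at y = +-11 mm are frosted white (34 wide, 63 tall, 22 apart); the lid above is 7 mm tall, set in 1 mm a side. To be left alone.
- blue_cell_center (a point): Sealed blue glass cell with a blue lid, upright in one of the rack's wells, 70 mm tall. This point is its centre, 35 mm above its underside; z up. Its x is the light path: the faces at x = +-17.5 mm are the clear blue windows (18 mm wide). The faces at y = +-11 mm are frosted white (34 wide, 63 tall, 22 apart); the lid above is 7 mm tall, set in 1 mm a side. To be left alone.
- cell_rack: Fixed white block 176 mm long (its x), 52 mm wide, 26 mm high; origin at the centre of its underside, z up. Three wells 16 mm deep, at x = -56, 0 and +56 mm, hold the cells with about 1 mm of play on each side; cells and rack have the same axes, apart from that play. Rack and filter stand may swap sides.

How it is judged:
By the outcome, as a careful person would: the job done as asked, in the order asked, and still so for the second after the job is handed in, while the arm keeps its last pose, push and grip.
It also fails if it takes over 61 s, if anything falls off the work surface, if the arm or the gripper's body presses on something with over 40 N, if the wrist force passes 120 N, or if a joint passes its speed limit or range.

## Working session

There is one attempt and no reset: what is moved stays moved. The work goes in short steps, Python scripts to look and compute and a tool call to move; the robot and the scene stay as the last step left them, time stands still between calls to the robot, and variables do not carry over. Pictures are saved under pics/ and viewed, at most 10 in all, crops included, and the job is handed in when it is done.

Besides the shell and the picture viewer there is one more tool, called after "Request:" in YAML: its name, and indented under it one key for each argument. carry_out: Moves the arm, as the interface text tells. Its arguments: {"type":"object","properties":{"moves":{"type":"array","items":{"type":"array"}},"force":{"type":"number"}},"required":["moves"]}

```bash
mkdir -p pics; cat > h.py <<'E'
import numpy as np, cv2
from workcell import *
def cloud(name):
    im,d=snapshot(name); c=camera_info(name); K=np.array(c["mtx"]); T=np.array(c["camera_from_world"])
    v,u=np.mgrid[:480,:640]
    P=np.stack([(u-K[0,2])*d/K[0,0],(v-K[1,2])*d/K[1,1],d],-1)
    W=(P-T[:3,3])@T[:3,:3]; W[d==0]=np.nan
    return im,W
def save(im,n,s=1): cv2.imwrite("pics/"+n,cv2.resize(im[...,::-1],None,fx=s,fy=s,interpolation=cv2.INTER_CUBIC))
E
python3 - <<'E'
from h import *
o=observe(); print({k:np.round(v,3).tolist() for k,v in o.items()}, nose_length if not callable(nose_length) else nose_length())
for n in("top","scene"):
    im,W=cloud(n); save(im,n+"0.png"); np.savez(n+"0.npz",im=im,W=W)
    c=camera_info(n);T=np.array(c["camera_from_world"]);print(n,np.round(-T[:3,:3].T@T[:3,3],3),np.round(T[:3,:3],2).tolist(),c["mtx"])
E
```

```text
{'clock': 0.0, 'q': [1.072, 0.435, 0.025, 1.574, -0.012, 1.134, -0.075], 'dq': [0.0, -0.001, 0.001, -0.001, -0.001, 0.002, -0.001], 'effort': [0.0, -66.785, 0.985, -31.445, -0.061, 0.043, 0.0], 'ee_pos': [0.241, -0.576, 0.245], 'tool_rot': [[0.923, 0.386, -0.001], [0.386, -0.923, 0.001], [-0.0, -0.002, -1.0]], 'wrist_force': [-0.429, 0.694, 0.381], 'wrist_torque': [-0.026, 0.012, 0.0], 'grasp_force': 0.0, 'opening': 1.0} 0.019
top [ 0.354 -0.006  1.208] [[0.02, -1.0, -0.0], [-0.99, -0.02, -0.13], [0.13, 0.0, -0.99]] [[498.2862269    0.         313.28907909]
 [  0.         498.2862269  237.49991864]
 [  0.           0.           1.        ]]
scene [0.083 0.722 0.973] [[-0.85, -0.53, 0.01], [-0.4, 0.61, -0.69], [0.36, -0.58, -0.73]] [[589.12544309   0.         312.98300856]
 [  0.         589.12544309 252.15298712]
 [  0.           0.           1.        ]]
```

View pics/top0.png

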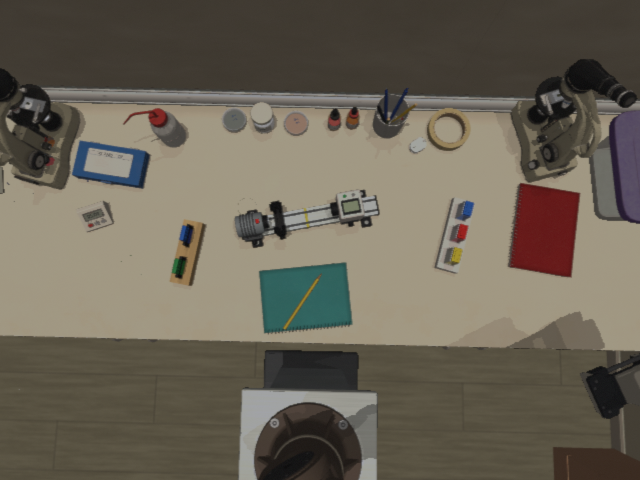

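View pics/scene0.png

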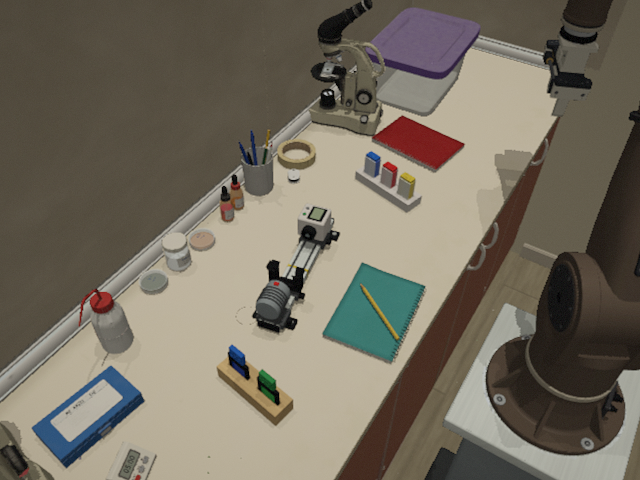

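```bash
python3 - <<'E'
from h import *
def rect(P):
    (c,s,a)=cv2.minAreaRect((P[:,:2]*1000).astype(np.float32)); 
    if s[0]<s[1]: s=s[::-1]; a+=90
    return np.round(c,1),np.round(s,1),round((a+90)%180-90,1),len(P)
D={n:np.load(n+"0.npz") for n in("top","scene")}
boxes={"stand":(.35,.65,.22,.40),"rack":(.35,.7,-.40,-.24),"bench":(.4,.7,-.2,.2)}
for n in D:
    W=D[n]["W"];im=D[n]["im"].astype(int)
    hsv=cv2.cvtColor(D[n]["im"],cv2.COLOR_RGB2HSV)
    def sel(b,z0,z1,m=True):
        x0,x1,y0,y1=b
        k=(W[...,0]>x0)&(W[...,0]<x1)&(W[...,1]>y0)&(W[...,1]<y1)&(W[...,2]>z0)&(W[...,2]<z1)&m
        return W[k]
    print(n,"table z",np.nanmedian(sel((.4,.6,.2,.25),-.02,.02)[:,2]))
    st=(.35,.6,.2,.42); rk=(.35,.65,-.40,-.2)
    print("stand",rect(sel(st,.028,.040)), np.median(sel(st,.028,.040)[:,2]))
    print("rack",rect(sel(rk,.02,.031)), np.median(sel(rk,.02,.031)[:,2]))
    H,S=hsv[...,0],hsv[...,1]
    V=hsv[...,2]
    for nm,b,z0,m in(("green",st,.091,(H>45)&(H<80)&(S>120)),("blue",st,.091,(H>100)&(H<130)&(S>120)),("redc",rk,.073,((H<8)|(H>170))&(S>130)),("yel",rk,.073,(H>18)&(H<35)&(S>100)),("bluc",rk,.073,(H>100)&(H<130)&(S>120))):
        P=sel(b,z0,.12,m)
        if len(P)>4: print(nm,rect(P),"med",np.round(np.median(P,0),4),"zmax",P[:,2].max().round(4))
    b=(.4,.62,-.2,.2)
    for z0,z1 in((.022,.030),(.088,.096),(.094,.102)):
        P=sel(b,z0,z1)
        print("bench",z0,rect(P))
    P=sel(b,.02,.033,(H>18)&(H<35)&(S>120)); print("yellowmark",len(P),P.mean(0) if len(P) else 0, rect(P) if len(P)>3 else 0)
    P=sel(b,.075,.097,(V<60)); P=P[(P[:,1]>.0)]
    print("holder",rect(P))
im=D["top"]["im"]; s=D["scene"]["im"]
save(im[180:260,225:395],"bt.png",4.5)
save(np.hstack([s[195:345,215:365],s[330:430,200:300].repeat(1,0)[:100].copy() if 0 else s[330:480,200:350]]),"bs.png",2.6)
E
```

```text
top table z 0.00022545569822044316
stand (array([467.4, 300.2]), array([152. ,  48.1]), -9.4, 880) 0.03438320532176771
rack (array([ 524.6, -341.7]), array([176.3,  54.4]), -14.7, 883) 0.025769819919891194
green (array([429.5, 304.9]), array([29.7,  8.7]), -8.0, 57) med [0.4305 0.3045 0.0977] zmax 0.1044
blue (array([503.6, 293.1]), array([31.4, 10.4]), -9.6, 67) med [0.5031 0.2921 0.0981] zmax 0.1019
redc (array([ 525.1, -340.5]), array([33.1, 19.3]), -14.7, 116) med [ 0.5246 -0.3398  0.0804] zmax 0.0858
yel (array([ 469.7, -326.5]), array([33.5, 18.2]), -16.1, 125) med [ 0.4698 -0.3261  0.08  ] zmax 0.0855
bluc (array([ 577.8, -353.9]), array([32.4, 17.6]), -16.6, 105) med [ 0.5784 -0.3539  0.0801] zmax 0.0861
bench 0.022 (array([547.9,  -2.3]), array([291.4, 203.1]), -40.7, 1433)
bench 0.088 (array([552.8,  32.6]), array([293.5,  77.7]), -80.5, 686)
bench 0.094 (array([555.6,  33.6]), array([292.6,  75.3]), -75.7, 761)
yellowmark 44 [0.49819083 0.00764106 0.02520581] (array([491. ,   4.4]), array([182.7,  10.7]), 9.2, 44)
holder (array([535.5, 118. ]), array([100.8,  76.2]), -77.1
[... 412 characters left out ...]
0.1005
redc (array([ 523.2, -340.7]), array([35.5, 20.8]), -25.7, 76) med [ 0.5226 -0.3401  0.0796] zmax 0.0835
yel (array([ 469., -327.]), array([32.9, 27.2]), -7.3, 84) med [ 0.4684 -0.3261  0.0793] zmax 0.084
bluc (array([ 577. , -356.3]), array([34.2, 22. ]), -17.0, 70) med [ 0.5748 -0.3544  0.0792] zmax 0.0828
bench 0.022 (array([543.8,  20.3]), array([282.3, 222.6]), 61.0, 1279)
bench 0.088 (array([554.5,  33.3]), array([297.8,  78.6]), -77.6, 778)
bench 0.094 (array([551. ,  34.1]), array([292.4,  73.4]), -80.1, 525)
yellowmark 30 [0.48149894 0.00393683 0.02441382] (array([490.1,   3.6]), array([180.9,   9.1]), 8.9, 30)
holder (array([533.9, 116.8]), array([104.3,  74.7]), -75.5, 315)
```

View pics/bt.png

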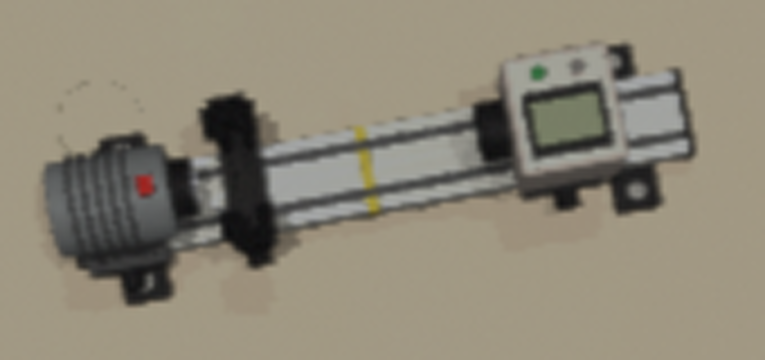

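View pics/bs.png

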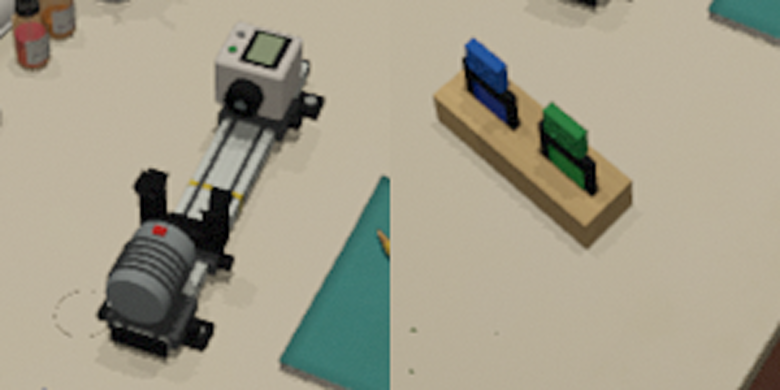

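```bash
cat > bench.py <<'E'
from h import *
from scipy.optimize import least_squares
def rect(P):
    (c,s,a)=cv2.minAreaRect((P[:,:2]*1000).astype(np.float32)); 
    if s[0]<s[1]: s=s[::-1]; a+=90
    return np.round(c,1),np.round(s,1),round((a+90)%180-90,1),len(P)
def bench(im,W,o=np.array([.539,.0]),a=np.radians(9)):
    hsv=cv2.cvtColor(im,cv2.COLOR_RGB2HSV); H,S,V=[hsv[...,i].astype(int) for i in range(3)]
    for it in range(3):
        R=np.array([[np.cos(a),-np.sin(a)],[np.sin(a),np.cos(a)]])
        L=(W[...,:2]-o)@R; x,y=L[...,0],L[...,1]; z=W[...,2]
        m=(abs(x)<.03)&(abs(y-.007)<.02)&(abs(z-.026)<.012)&(H>16)&(H<38)&(S>90)
        ym=L[m]; 
        rail=(abs(x)<.04)&(y>-.03)&(y<.045)&(z>.018)&(z<.034)   # rail top span
        # rail edges by y-bins
        ed=[]
        for y0 in np.arange(-.03,.045,.005):
            k=rail&(y>=y0)&(y<y0+.005)
            if k.sum()>5: ed.append((y0+.0025,(x[k].min()+x[k].max())/2,np.ptp(x[k])))
        ed=np.array(ed); p=np.polyfit(ed[:,0],ed[:,1],1)
        top=(abs(x)<.06)&(y<-.04)&(y>-.14)&(z>.093)&(z<.103); hold=(abs(x)<.06)&(y>.05)&(y<.09)&(z>.083)&(z<.097)
        r=rect(L[top]); h=rect(L[hold])
        print("o",np.round(o*1000,1),"yaw",np.degrees(a).round(2),"mark",np.round(ym.mean(0)*1000,1),len(ym),"rail slope deg",np.degrees(p[0]).round(2),"x0",(p[1]*1000).round(1),"w",np.median(ed[:,2]).round(4),"\n  box",r,"holder",h)
        dy=np.mean([ym[:,1].mean()-.007, r[0][1]/1000+.088, h[0][1]/1000-.072])
        dx=np.mean([p[1],r[0][0]/1000,h[0][0]/1000])
        o=o+R@np.array([dx,dy])
    return o,a
if __name__=="__main__":
    for n in("top","scene"):
        d=np.load(n+"0.npz"); print(n); bench(d["im"],d["W"])
E
python3 bench.py
python3 - <<'E'
from h import *
for n in("top","scene"):
    c=camera_info(n);T=np.array(c["camera_from_world"]);print(n,T[:3,:3]@[0,1,0])
E
```

```text
top
o [539.   0.] yaw 9.0 mark [12.8 14.6] 29 rail slope deg -1.04 x0 19.3 w 0.04 
  box (array([ 26.3, -88. ]), array([61.6, 55.6]), 2.5, 602) holder (array([18.3, 77. ]), array([77.7, 25.7]), 0.3, 131)
o [559.4   7.5] yaw 9.0 mark [-2.5 10.7] 38 rail slope deg -2.87 x0 0.4 w 0.045 
  box (array([  5. , -92.2]), array([61.6, 55.6]), 2.5, 602) holder (array([-3. , 75.1]), array([77.8, 28.3]), 2.3, 155)
o [560.    8.4] yaw 9.0 mark [-3.2  9.8] 38 rail slope deg -2.87 x0 -0.4 w 0.045 
  box (array([  4.2, -93.1]), array([61.6, 55.6]), 2.5, 602) holder (array([-3.8, 74.2]), array([77.8, 28.3]), 2.3, 156)
scene
o [539.   0.] yaw 9.0 mark [ 7.4 11.6] 18 rail slope deg 2.18 x0 19.0 w 0.0412 
  box (array([ 25.5, -86.5]), array([61.6, 58.5]), 4.4, 448) holder (array([17.7, 77.4]), array([78.6, 28.6]), 3.4, 140)
o [558.9   7. ] yaw 9.0 mark [-3.5  8.3] 27 rail slope deg 3.93 x0 0.8 w 0.0447 
  box (array([  4.8, -90.3]), array([61.6, 58.5]), 4.4, 448) holder (array([-3. , 73.6]), array([78.6, 32.3]), 0.1, 162)
o [559.7   7.4] yaw 9.0 mark [-4.3  8.1] 27 rail slope deg 3.64 x0 -0.1 w 0.0447 
  box (array([  3.9, -90.5]), array([61.6, 58.5]), 4.4, 448) holder (array([-3.9, 73.4]), array([78.6, 32.3]), 0.1, 162)
top [-0.99972782 -0.02289505  0.00448275]
scene [-0.53440298  0.61021424 -0.58485215]
```

```bash
sed -i 's/radians(9)/radians(11.6)/; s/np.mean(\[ym\[:,1\].mean()-.007, r.*$/np.mean([ym[:,1].mean()-.007, h[0][1]\/1000-.072])/; s/o=np.array(\[.539,.0\])/o=np.array([.56,.007])/' bench.py; python3 bench.py
python3 - <<'E'
from bench import *
# holder detail: local heights near holder
for n in("top","scene"):
    d=np.load(n+"0.npz");W=d["W"];a=np.radians(11.6);o=np.array([.56,.0065])
    R=np.array([[np.cos(a),-np.sin(a)],[np.sin(a),np.cos(a)]]);L=(W[...,:2]-o)@R
    for s in(-1,1):
        k=(abs(L[...,0]*s-.032)<.011)&(abs(L[...,1]-.072)<.022)&(W[...,2]>.084)
        print(n,s,rect(L[k]),np.round(np.median(L[k],0)*1000,1))
    k=(abs(L[...,0])<.03)&(L[...,1]>-.17)&(L[...,1]<-.04)&(W[...,2]>.094); y=L[k][:,1];print("box y",np.percentile(y,[1,99]).round(4),np.percentile(L[k][:,0],[1,99]).round(4))
    k=(abs(L[...,0])<.03)&(abs(L[...,1]-.14)<.06)&(W[...,2]>.09); print("lamp",np.percentile(L[k][:,0],[1,50,99]).round(4),np.percentile(L[k][:,1],[1,99]).round(4))
E
```

```text
top
o [560.   7.] yaw 11.6 mark [-2.5 11.3] 38 rail slope deg -0.3 x0 -0.2 w 0.0451 
  box (array([  0.3, -91.8]), array([61.6, 55.6]), -0.1, 602) holder (array([-0.1, 75.8]), array([77.8, 28. ]), 0.1, 155)
o [559.2  11. ] yaw 11.6 mark [-2.5  7.3] 38 rail slope deg 0.04 x0 -0.2 w 0.0452 
  box (array([  0.3, -95.9]), array([61.6, 55.6]), -0.1, 602) holder (array([-0.1, 71.9]), array([77.8, 28.3]), 0.1, 158)
o [559.2  11.1] yaw 11.6 mark [-2.5  7.2] 38 rail slope deg -0.2 x0 -0.2 w 0.0451 
  box (array([  0.3, -95.9]), array([61.6, 55.6]), -0.1, 602) holder (array([-0.1, 71.8]), array([77.8, 28.3]), 0.1, 158)
scene
o [560.   7.] yaw 11.6 mark [-4.2  8.7] 27 rail slope deg 6.38 x0 -0.3 w 0.045 
  box (array([ -0.4, -90.2]), array([61.6, 58.5]), 1.8, 448) holder (array([-0.7, 74.5]), array([78.6, 30.7]), 0.1, 164)
o [559.1   9. ] yaw 11.6 mark [-3.7  6.6] 27 rail slope deg 6.12 x0 0.2 w 0.0449 
  box (array([  0.1, -92.3]), array([61.6, 58.5]), 1.8, 448) holder (array([-0.3, 73. ]), array([78.7, 32.5]), -0.5, 166)
o [559.    9.3] yaw 11.6 mark [-3.7  6.3] 27 rail slope deg 6.12 x0 0.2 w 0.0449 
  box (array([  0.1, -92.6]), array([61.6, 58.5]), 1.8, 448) holder (array([-0.3, 72.7]), array([78.7, 32.5]), -0.5, 166)
top -1 (array([-30.4,  76.5]), array([28.6, 16.7]), -85.3, 61) [-31.8  75.3]
top 1 (array([30.2, 76.6]), array([28.2, 17.5]), 89.8, 65) [32.6 76.7]
box y [-0.1177 -0.0647] [-0.0291  0.0294]
lamp [-0.0217 -0.0011  0.0195] [0.0878 0.1732]
scene -1 (array([-30.8,  76. ]), array([32.6, 18.4]), -88.5, 64) [-31.7  69.9]
scene 1 (array([30. , 76.5]), array([27.8, 17.5]), 89.1, 76) [31.2 72.4]
box y [-0.1162 -0.0623] [-0.029  0.028]
lamp [-0.0226 -0.0025  0.0184] [0.0893 0.1748]
```

```bash
cat > g.py <<'E'
import sys
from h import *
from scipy.spatial.transform import Rotation as Ro
def goal(x,y,z,yawdeg):
    "target: tool x axis at yaw, pointing down -> shift & rotvec in the measured tool frame"
    o=observe(); R=np.array(o["tool_rot"]); c,s=np.cos(np.radians(yawdeg)),np.sin(np.radians(yawdeg))
    T=np.array([[c,s,0],[s,-c,0],[0,0,-1.]])
    print(np.round(R.T@(np.array([x,y,z])-o["ee_pos"]),4).tolist(), np.round(Ro.from_matrix(R.T@T).as_rotvec(),4).tolist())
    print("pos",np.round(o["ee_pos"],4),"yaw",np.degrees(np.arctan2(R[1,0],R[0,0])).round(2),"q",np.round(o["q"],2),"open",round(o["opening"]*91.8,1),"gf",round(o["grasp_force"],1),"F",np.round(o["wrist_force"],1),"t",o["clock"])
if __name__=="__main__": 
    a=list(map(float,sys.argv[1:]))
    for i in range(0,len(a),4): goal(*a[i:i+4])
E
python3 g.py .5 -.2 .25 22.7 .5 .2 .25 -9.3 .429 .3057 .2 -9.3
```

```text
[0.3843, -0.2473, -0.0047] [-0.0014, 0.0001, -0.0005]
pos [ 0.2408 -0.5763  0.245 ] yaw 22.67 q [ 1.07  0.44  0.02  1.57 -0.01  1.13 -0.08] open 91.9 gf 0.0 F [-0.1  0.   0.3] t 0.1
[0.5385, -0.6164, -0.0042] [-0.0013, 0.0005, 0.558]
pos [ 0.2408 -0.5763  0.245 ] yaw 22.67 q [ 1.07  0.44  0.02  1.57 -0.01  1.13 -0.08] open 91.9 gf 0.0 F [-0.1  0.   0.3] t 0.1
[0.5137, -0.7412, 0.046] [-0.0013, 0.0005, 0.558]
pos [ 0.2408 -0.5763  0.245 ] yaw 22.67 q [ 1.07  0.44  0.02  1.57 -0.01  1.13 -0.08] open 91.9 gf 0.0 F [-0.1  0.   0.3] t 0.1
```

Request:
carry_out:
  moves:
    - [[0.096, -0.062, -0.005], [0, 0, 0], 0.06]
    - [[0.144, -0.093, -0.005], [0, 0, 0], 0.06]
    - [[0.192, -0.124, -0.005], [0, 0, 0], 0.06]
    - [[0.24, -0.155, -0.005], [0, 0, 0], 0.06]
    - [[0.288, -0.186, -0.005], [0, 0, 0], 0.06]
    - [[0.336, -0.217, -0.005], [0, 0, 0], 0.06]
    - [[0.384, -0.247, -0.005], [0, 0, 0], 0.06]
    - [[0.41, -0.3, -0.005], [0, 0, 0.1], 0.06]
    - [[0.435, -0.35, -0.005], [0, 0, 0.2], 0.06]
    - [[0.46, -0.41, -0.005], [0, 0, 0.3], 0.06]
    - [[0.485, -0.47, -0.005], [0, 0, 0.4], 0.06]
    - [[0.51, -0.53, -0.005], [0, 0, 0.5], 0.06]

```text
clock: 1.6
ee_pos: [0.5068, 0.0964, 0.2506]
tool_rot: [[0.994, -0.108, -0.0], [-0.108, -0.994, -0.0], [-0.0, 0.0, -1.0]]
wrist_force: [1.3, 0.4, -0.3]
opening: 0.654
grasp_force: 0.0
```

```bash
python3 g.py .429 .3057 .2 -9.3
```

```text
[-0.0999, -0.1997, 0.0505] [0.0003, 0.0002, 0.0544]
pos [0.5068 0.0964 0.2506] yaw -6.18 q [-0.1   0.27 -0.23  1.81  0.07  1.07 -2.04] open 60.0 gf 0.0 F [ 1.3  0.4 -0.3] t 1.6
```

Request:
carry_out:
  moves:
    - [[-0.025, -0.05, 0.01], [0, 0, 0.015], 0.04]
    - [[-0.05, -0.1, 0.02], [0, 0, 0.03], 0.04]
    - [[-0.075, -0.15, 0.035], [0, 0, 0.045], 0.04]
    - [[-0.1, -0.2, 0.05], [0, 0, 0.0545], 0.04]
    - [[-0.1, -0.2, 0.05], [0, 0, 0.0545], 0.04]
    - [[-0.1, -0.2, 0.05], [0, 0, 0.0545], 0.04]

```text
clock: 2.35
ee_pos: [0.4286, 0.3034, 0.2004]
tool_rot: [[0.987, -0.158, -0.0], [-0.158, -0.987, -0.001], [-0.0, 0.001, -1.0]]
wrist_force: [-0.3, -0.8, -0.1]
opening: 0.432
grasp_force: 0.0
```

```bash
python3 g.py .429 .3057 .088 -9.3; python3 - <<'E'
from bench import *
# camera vs robot: where does each camera see the gripper & filter
o=observe(); p=np.array(o["ee_pos"])
fr=[]
for n in("top","scene"):
    im,W=cloud(n); d=W-p
    L=d@np.array(o["tool_rot"])
    for a,b in((-.0,.025),(-.03,-.005)):
        k=(abs(L[...,0])<.08)&(abs(L[...,1])<.08)&(L[...,2]>a)&(L[...,2]<b)
        if k.sum()>4: print(n,a,rect(L[k]))
    C=camera_info(n);u=np.array(C["mtx"])@(np.array(C["camera_from_world"])[:3]@np.append(p+[0,0,-.06],1));u=(u/u[2])[:2].astype(int)
    print(u); v0=max(0,u[1]-60);u0=max(0,u[0]-75); fr.append(im[v0:v0+120,u0:u0+150])
save(np.hstack(fr),"g1.png",2.6)
E
```

```text
[0.0, -0.0025, 0.1124] [0.0011, 0.0003, 0.0039]
pos [0.4286 0.3034 0.2004] yaw -9.08 q [-0.47  0.34 -0.32  1.85  0.13  0.97 -2.58] open 39.7 gf 0.0 F [-0.3 -0.8 -0.1] t 2.35
[170 264]
scene -0.0 (array([-1.6, -0. ]), array([74. , 21.3]), -89.7, 139)
scene -0.03 (array([-1.5, -0.3]), array([75.5, 21.7]), 90.0, 109)
[265 360]
```

View pics/g1.png

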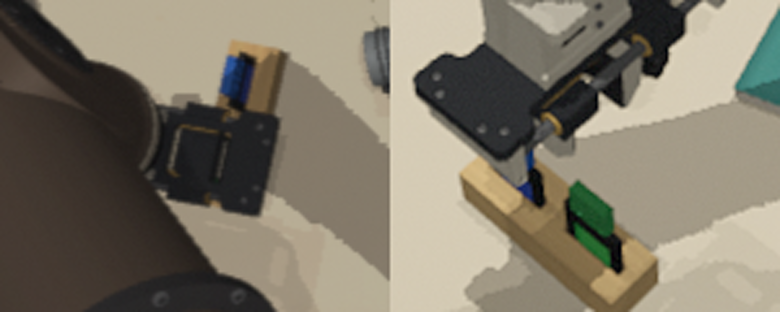

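Request:
carry_out:
  moves:
    - [[0, -0.0025, 0.05], [0, 0, 0.004], 0.04]
    - [[0, -0.0025, 0.085], [0, 0, 0.004], 0.04]
    - [[0, -0.0025, 0.112], [0, 0, 0.004], 0.04]
    - [[0, -0.0025, 0.112], [0, 0, 0.004], 0.04]
    - [[0, -0.0025, 0.112], [0, 0, 0.004], 0.02]
    - [[0, -0.0025, 0.112], [0, 0, 0.004], 0.014]
    - [[0, -0.0025, 0.112], [0, 0, 0.004], 0.012]
    - [[0, -0.0025, 0.112], [0, 0, 0.004], 0.004]
    - [[0, -0.0025, 0.112], [0, 0, 0.004], 0.004]
    - [[0, -0.0025, 0.112], [0, 0, 0.004], 0.004]
    - [[0, -0.0025, 0.112], [0, 0, 0.004], 0.004]
  force: 15

```text
clock: 3.82
ee_pos: [0.4293, 0.3066, 0.0893]
tool_rot: [[0.987, -0.162, 0.001], [-0.162, -0.987, 0.0], [0.001, -0.001, -1.0]]
wrist_force: [-0.1, -0.0, 6.2]
opening: 0.108
grasp_force: 15.0
```

```bash
python3 g.py .429 .3057 .2 -9.3  .5447 .0812 .2 11.6
```

```text
[-0.0001, 0.0009, -0.1107] [-0.0005, -0.0008, -0.0005]
pos [0.4293 0.3066 0.0893] yaw -9.33 q [-0.51  0.49 -0.28  1.96  0.2   0.72 -2.65] open 9.9 gf 15.0 F [-0.1 -0.   6.2] t 3.825
[0.1505, 0.2037, -0.1106] [-0.0004, -0.0009, -0.3652]
pos [0.4293 0.3066 0.0893] yaw -9.33 q [-0.51  0.49 -0.28  1.96  0.2   0.72 -2.65] open 9.9 gf 15.0 F [-0.1 -0.   6.2] t 3.825
```

Request:
carry_out:
  moves:
    - [[0, 0, -0.01], [0, 0, 0], 0.004]
    - [[0, 0, -0.025], [0, 0, 0], 0.004]
    - [[0, 0, -0.05], [0, 0, 0], 0.004]
    - [[0, 0, -0.08], [0, 0, 0], 0.004]
    - [[0, 0, -0.11], [0, 0, 0], 0.004]
    - [[0, 0, -0.12], [0, 0, 0], 0.004]
    - [[0, 0, -0.12], [0, 0, 0], 0.004]
    - [[0, 0, -0.12], [0, 0, 0], 0.004]

```text
clock: 4.82
ee_pos: [0.4285, 0.3059, 0.2077]
tool_rot: [[0.987, -0.162, -0.001], [-0.162, -0.987, -0.001], [-0.001, 0.001, -1.0]]
wrist_force: [-0.1, 0.4, -1.1]
opening: 0.107
grasp_force: 15.0
```

```bash
python3 g.py .5447 .0812 .21 11.6
```

```text
[0.151, 0.2029, -0.0022] [0.0011, 0.0014, -0.3653]
pos [0.4285 0.3059 0.2077] yaw -9.33 q [-0.47  0.34 -0.32  1.84  0.12  0.98 -2.58] open 9.9 gf 15.0 F [-0.1  0.4 -1.1] t 4.825
```

Request:
carry_out:
  moves:
    - [[0.0215, 0.029, 0], [0, 0, -0.05], 0.004]
    - [[0.043, 0.058, 0], [0, 0, -0.1], 0.004]
    - [[0.0645, 0.087, 0], [0, 0, -0.15], 0.004]
    - [[0.086, 0.116, 0], [0, 0, -0.2], 0.004]
    - [[0.1075, 0.145, 0], [0, 0, -0.25], 0.004]
    - [[0.129, 0.174, -0.001], [0, 0, -0.31], 0.004]
    - [[0.151, 0.203, -0.002], [0.001, 0.001, -0.365], 0.004]
    - [[0.151, 0.203, -0.002], [0.001, 0.001, -0.365], 0.004]
    - [[0.151, 0.203, -0.002], [0.001, 0.001, -0.365], 0.004]
    - [[0.151, 0.203, -0.002], [0.001, 0.001, -0.365], 0.004]

```text
clock: 6.08
ee_pos: [0.5444, 0.0829, 0.2103]
tool_rot: [[0.979, 0.203, 0.0], [0.203, -0.979, 0.001], [0.0, -0.001, -1.0]]
wrist_force: [-0.5, 0.3, -0.5]
opening: 0.106
grasp_force: 15.0
```

```bash
cat > held.py <<'E'
from bench import *
import sys
o=observe(); p=np.array(o["ee_pos"]);R=np.array(o["tool_rot"]);fr=[]
for n in("top","scene"):
    im,W=cloud(n); L=(W-p)@R; np.savez(n+sys.argv[1]+".npz",im=im,W=W)
    for a,b in((.0,.018),(.025,.045),(.045,.07)):
        k=(abs(L[...,0])<.05)&(abs(L[...,1])<.05)&(L[...,2]>a)&(L[...,2]<b)
        if k.sum()>4: print(n,a,rect(L[k]),np.round(np.median(L[k],0)*1000,1))
    C=camera_info(n);u=np.array(C["mtx"])@(np.array(C["camera_from_world"])[:3]@np.append(p+[0,0,-.06],1));u=(u/u[2])[:2].astype(int)
    fr.append(im[max(0,u[1]-60):,max(0,u[0]-75):][:120,:150])
save(np.hstack(fr),sys.argv[1]+".png",2.6)
E
python3 held.py g2;python3 g.py .5447 .0812 .21 11.6
```

```text
scene 0.0 (array([-14.3,  -1.3]), array([39.5,  6.8]), -87.5, 42) [-12.6  -4.3   7.5]
scene 0.025 (array([-13.7,  -1.8]), array([24.4,  6.2]), 2.1, 84) [-15.3  -2.3  34.9]
scene 0.045 (array([-0.6, -1.6]), array([50.1,  9. ]), -1.9, 212) [-2.7 -1.8 59.1]
[-0.0003, 0.0015, 0.0006] [-0.001, -0.0008, 0.0014]
pos [0.5447 0.0827 0.2106] yaw 11.68 q [-0.02  0.37 -0.3   1.78  0.13  1.01 -1.74] open 9.9 gf 15.0 F [ 0.2  0.1 -1. ] t 6.175
```

View pics/g2.png

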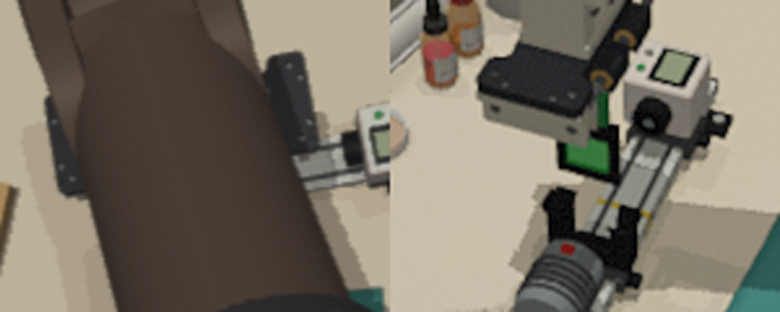

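```bash
python3 - <<'E'
from bench import *
a=np.radians(11.6);o=np.array([.5592,.0107]);R=np.array([[np.cos(a),-np.sin(a)],[np.sin(a),np.cos(a)]])
for f in("top0","sceneg2","scene0"):
    d=np.load(f+".npz");W=d["W"];L=(W[...,:2]-o)@R*1000;z=W[...,2]*1000
    print(f)
    for x0 in range(-42,42,4):
        k=(L[...,0]>=x0)&(L[...,0]<x0+4)&(abs(L[...,1]-72)<25)&(z>60)&(z<97)
        if k.sum(): 
            P=np.c_[L[k][:,1],z[k]]; P=P[np.argsort(P[:,0])]
            print(x0," ".join(f"{y:.0f}/{h:.0f}" for y,h in P))
E
```

```text
top0
-42 71/90 73/94 75/91
-38 59/91 64/88 64/91 66/88 66/92 68/62 68/92 70/62 70/95 73/88 75/94 77/89 78/90 80/91 80/91 84/93
-34 58/92 60/94 61/92 63/87 63/90 66/86 68/87 68/85 70/81 70/86 72/81 73/90 75/87 77/87 79/86 82/85 82/85 84/91 86/89 86/90
-30 58/90 60/89 60/88 62/88 63/86 65/86 65/83 67/81 68/81 75/82 77/79 77/84 79/84 79/84 81/84 81/88 83/90 83/88 85/94 86/88
-26 59/90 59/91 62/89 64/86 64/86 66/85 67/81 76/79 79/79 80/87 80/87 82/91 83/90 84/95
-22 58/92 59/91 61/91 61/90 63/86 63/89 66/83 76/70 78/84 78/79 80/83 82/91 84/95 86/94
-18 84/91 96/71
-14 96/65 96/87
-10 96/83
-6 96/81
-2 96/77
2 96/67 96/69 97/83 97/84
6 96/84
10 96/72 96/75
14 66/83 77/67 80/86
18 59/91 61/94 61/88 63/86 64/87 64/79 65/63 66/85 67/69 76/70 78/83 78/80 79/67 79/88 80/86 82/89 83/85 84/93 84/89 86/96
22 58/88 60/91 62/87 63/87 65/87 66/84 68/80 76/60 77/83 78/78 79/82 81/87 82/87 83/91 86/89 86/91
26 59/90 60/94 61/92 62/89 64/91 64/83 65/82 67/86 68/79 70/79 70/66 72/78 73/68 74/77 75/72 77/82 78/83 79/83 80/87 81/87 82/96 83/89 83/88 85/89 85/92
30 59/87 61/92 63/88 66/85 66/85 67/81 68/91
[... 4247 characters left out ...]
9/73 69/77 70/80 70/83 78/63 79/71 81/78 81/60 81/72 81/79 81/76 82/71 82/65 83/73 84/80 84/89 85/92 86/90
26 58/90 61/92 61/91 62/87 62/84 62/89 62/91 64/85 64/81 65/79 65/86 66/86 67/81 68/77 68/85 69/74 70/81 70/75 71/84 71/80 71/79 73/84 75/81 78/77 78/78 80/64 80/74 80/71 80/65 81/61 81/68 81/63 82/61 82/79 86/92 86/89
30 59/90 60/88 61/91 62/87 62/90 63/87 65/87 66/85 66/90 66/87 68/87 69/85 71/87 72/90 72/87 72/85 73/85 73/83 74/84 74/82 77/85 80/66 80/69 80/76 80/79 80/73 81/82 81/69 81/64 81/73 81/89 81/62 81/77 82/64 82/80 83/69 84/89 85/89
34 60/80 64/89 64/91 66/89 68/88 68/91 72/90 73/90 73/94 74/88 75/84 75/87 76/90 77/89 77/92 80/89 80/91 80/87 82/88 83/92 83/86
38 70/89 81/88
```

Request:
carry_out:
  moves:
    - [[0, 0.0008, 0.015], [0, 0, 0], 0.004]
    - [[0, 0.0008, 0.03], [0, 0, 0], 0.004]
    - [[0, 0.0008, 0.036], [0, 0, 0], 0.004]
    - [[0, 0.0008, 0.042], [0, 0, 0], 0.004]
    - [[0, 0.0008, 0.048], [0, 0, 0], 0.004]
    - [[0, 0.0008, 0.054], [0, 0, 0], 0.004]
    - [[0, 0.0008, 0.058], [0, 0, 0], 0.004]
    - [[0, 0.0008, 0.058], [0, 0, 0], 0.004]

```text
clock: 7.18
ee_pos: [0.5452, 0.0808, 0.1524]
tool_rot: [[0.98, 0.201, 0.001], [0.201, -0.98, 0.001], [0.001, -0.001, -1.0]]
wrist_force: [-0.1, 0.9, -0.7]
opening: 0.106
grasp_force: 15.0
```

```bash
python3 g.py .5445 .0822 .1233 11.6
```

```text
[-0.0004, -0.0015, 0.0291] [-0.0008, -0.0007, -0.0002]
pos [0.5452 0.0808 0.1524] yaw 11.59 q [-0.03  0.43 -0.29  1.85  0.15  0.88 -1.76] open 9.7 gf 15.0 F [-0.1  0.9 -0.7] t 7.175
```

Request:
carry_out:
  moves:
    - [[0, 0, 0.006], [0, 0, 0], 0.004]
    - [[0, 0, 0.012], [0, 0, 0], 0.004]
    - [[0, 0, 0.018], [0, 0, 0], 0.004]
    - [[0, 0, 0.024], [0, 0, 0], 0.004]
    - [[0, 0, 0.027], [0, 0, 0], 0.004]
    - [[0, 0, 0.027], [0, 0, 0], 0.004]

```text
clock: 7.92
ee_pos: [0.5452, 0.0809, 0.1255]
tool_rot: [[0.98, 0.201, 0.0], [0.201, -0.98, 0.001], [0.001, -0.001, -1.0]]
wrist_force: [0.0, 0.2, -0.7]
opening: 0.107
grasp_force: 15.0
```

```bash
python3 g.py .5447 .0812 .1233 11.6
```

```text
[-0.0004, -0.0004, 0.0022] [-0.0008, -0.0007, -0.0002]
pos [0.5452 0.0809 0.1255] yaw 11.59 q [-0.04  0.47 -0.28  1.88  0.17  0.82 -1.77] open 9.8 gf 15.0 F [ 0.   0.2 -0.7] t 7.925
```

Free sliding so far; press down gently until the floor is felt.

Request:
carry_out:
  moves:
    - [[0, 0, 0.001], [0, 0, 0], 0.004]
    - [[0, 0, 0.002], [0, 0, 0], 0.004]
    - [[0, 0, 0.003], [0, 0, 0], 0.004]
    - [[0, 0, 0.003], [0, 0, 0], 0.004]

```text
clock: 8.43
ee_pos: [0.5455, 0.081, 0.1234]
tool_rot: [[0.98, 0.201, 0.002], [0.201, -0.98, 0.001], [0.002, -0.001, -1.0]]
wrist_force: [-2.4, -1.3, 6.8]
opening: 0.111
grasp_force: 15.0
```

Request:
carry_out:
  moves:
    - [[0, 0, 0], [0, 0, 0], 0.014]
    - [[0, 0, 0], [0, 0, 0], 0.02]
    - [[0, 0, 0], [0, 0, 0], 0.035]
    - [[0, 0, 0], [0, 0, 0], 0.035]
    - [[0, 0, -0.01], [0, 0, 0], 0.035]
    - [[0, 0, -0.03], [0, 0, 0], 0.035]
    - [[0, 0, -0.06], [0, 0, 0], 0.04]
    - [[0, 0, -0.09], [0, 0, 0], 0.05]
    - [[0, 0, -0.12], [0, 0, 0], 0.05]
    - [[0, 0, -0.12], [0, 0, 0], 0.05]

```text
clock: 9.68
ee_pos: [0.5466, 0.0813, 0.2458]
tool_rot: [[0.98, 0.201, 0.006], [0.201, -0.98, 0.002], [0.006, -0.001, -1.0]]
wrist_force: [-0.2, -0.1, 0.2]
opening: 0.545
grasp_force: 0.0
```

```bash
python3 g.py .5 -.15 .24 -14.7 .524 -.3405 .2 -14.7; python3 - <<'E'
from bench import *
im,W=cloud("scene"); save(im[170:330,200:380],"g3.png",3)
a=np.radians(11.6);o=np.array([.5592,.0107]);R=np.array([[np.cos(a),-np.sin(a)],[np.sin(a),np.cos(a)]])
L=(W[...,:2]-o)@R*1000;z=W[...,2]*1000
k=(abs(L[...,0])<30)&(abs(L[...,1]-72)<15)&(z>108)&(z<145);P=np.c_[L[k],z[k]];print(len(P),np.percentile(P,[2,50,98],axis=0).round(1))
E
```

```text
[-0.0922, 0.2172, 0.0051] [-0.0022, -0.0061, 0.4588]
pos [0.5466 0.0813 0.2458] yaw 11.59 q [-0.01  0.34 -0.3   1.74  0.11  1.08 -1.72] open 50.0 gf 0.0 F [-0.2 -0.1  0.2] t 9.675
[-0.1072, 0.4087, 0.0448] [-0.0022, -0.0061, 0.4588]
pos [0.5466 0.0813 0.2458] yaw 11.59 q [-0.01  0.34 -0.3   1.74  0.11  1.08 -1.72] open 50.0 gf 0.0 F [-0.2 -0.1  0.2] t 9.675
189 [[-16.7  67.3 109.2]
 [ -1.1  75.7 125.2]
 [ 14.9  78.9 133.4]]
```

View pics/g3.png

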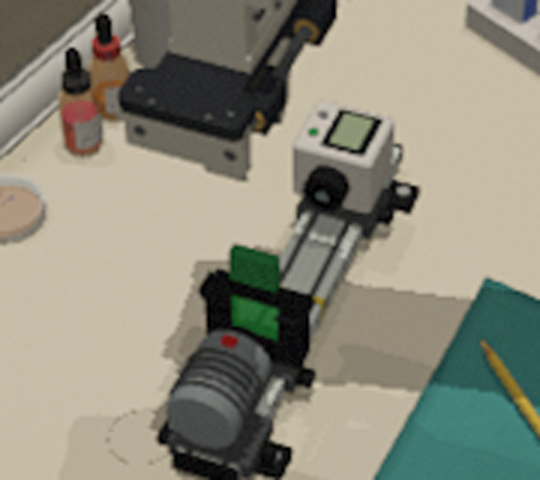

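Request:
carry_out:
  moves:
    - [[-0.018, 0.043, 0.001], [0, -0.001, 0.09], 0.05]
    - [[-0.036, 0.086, 0.002], [0, -0.002, 0.18], 0.05]
    - [[-0.054, 0.13, 0.003], [-0.001, -0.003, 0.27], 0.05]
    - [[-0.072, 0.174, 0.004], [-0.001, -0.004, 0.36], 0.05]
    - [[-0.092, 0.217, 0.005], [-0.002, -0.006, 0.459], 0.05]
    - [[-0.096, 0.265, 0.005], [-0.002, -0.006, 0.459], 0.05]
    - [[-0.1, 0.313, 0.005], [-0.002, -0.006, 0.459], 0.05]
    - [[-0.104, 0.361, 0.02], [-0.002, -0.006, 0.459], 0.05]
    - [[-0.107, 0.409, 0.045], [-0.002, -0.006, 0.459], 0.05]
    - [[-0.107, 0.409, 0.045], [-0.002, -0.006, 0.459], 0.05]
    - [[-0.107, 0.409, 0.045], [-0.002, -0.006, 0.459], 0.05]

```text
clock: 11.1
ee_pos: [0.5223, -0.3405, 0.1964]
tool_rot: [[0.967, -0.254, -0.006], [-0.254, -0.967, 0.001], [-0.006, 0.001, -1.0]]
wrist_force: [0.3, -0.0, -0.0]
opening: 0.546
grasp_force: 0.0
```

```bash
python3 g.py .5242 -.3409 .055 -14.7; python3 - <<'E'
from bench import *
o=observe(); p=np.array(o["ee_pos"]);R=np.array(o["tool_rot"])
im,W=cloud("scene"); save(im[130:230,310:450],"g4.png",4); L=(W-p)@R
for a,b in((0,.018),(-.02,0.)):
    k=(abs(L[...,0])<.05)&(abs(L[...,1])<.06)&(L[...,2]>a)&(L[...,2]<b); print(rect(L[k]))
H,S,V=cv2.split(cv2.cvtColor(im,cv2.COLOR_RGB2HSV))
k=((H<8)|(H>170))&(S>120)&(abs(L[...,0])<.04)&(abs(L[...,1])<.05)&(W[...,2]>.03)&(W[...,2]<.09); 
if k.sum()>5: print("red in tool",rect(L[k]))
E
```

```text
[0.0028, -0.0002, 0.1414] [0.001, 0.0063, -0.0]
pos [ 0.5223 -0.3405  0.1964] yaw -14.7 q [ 0.52  0.48 -0.05  1.63  0.03  1.04 -1.36] open 50.1 gf 0.0 F [ 0.3 -0.  -0. ] t 11.1
(array([-2.2, -1.8]), array([83.1, 25. ]), -88.3, 113)
(array([-2.8,  0.4]), array([90.4, 26.1]), -89.4, 137)
red in tool (array([ 1.1, -0.2]), array([35. , 21.7]), 6.1, 118)
```

View pics/g4.png

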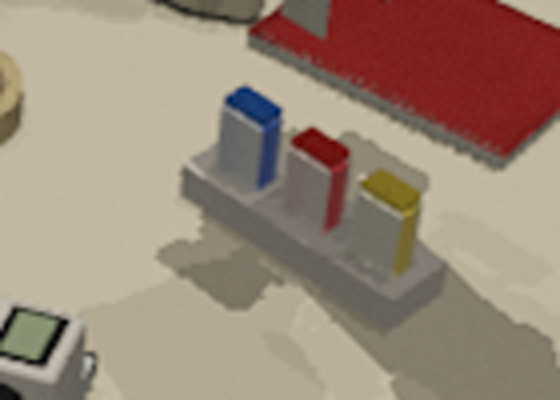

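Request:
carry_out:
  moves:
    - [[0.002, 0, 0.04], [0.001, 0.006, 0], 0.05]
    - [[0.002, 0, 0.08], [0.001, 0.006, 0], 0.05]
    - [[0.002, 0, 0.11], [0.001, 0.006, 0], 0.05]
    - [[0.002, 0, 0.13], [0.001, 0.006, 0], 0.05]
    - [[0.002, 0, 0.141], [0.001, 0.006, 0], 0.05]
    - [[0.002, 0, 0.141], [0.001, 0.006, 0], 0.05]
    - [[0.002, 0, 0.141], [0.001, 0.006, 0], 0.03]
    - [[0.002, 0, 0.141], [0.001, 0.006, 0], 0.025]
    - [[0.002, 0, 0.141], [0.001, 0.006, 0], 0.015]
    - [[0.002, 0, 0.141], [0.001, 0.006, 0], 0.015]
    - [[0.002, 0, 0.141], [0.001, 0.006, 0], 0.015]
    - [[0.002, 0, 0.141], [0.001, 0.006, 0], 0.015]
  force: 15

```text
clock: 12.65
ee_pos: [0.524, -0.3421, 0.0567]
tool_rot: [[0.967, -0.254, 0.002], [-0.254, -0.967, -0.002], [0.002, 0.001, -1.0]]
wrist_force: [-0.4, 0.4, 5.5]
opening: 0.239
grasp_force: 15.0
```

```bash
python3 g.py .5242 -.3409 .055 -14.7
```

```text
[-0.0001, -0.0012, 0.0017] [0.0012, -0.0019, -0.0003]
pos [ 0.524  -0.3421  0.0567] yaw -14.72 q [ 0.52  0.64 -0.05  1.75  0.04  0.75 -1.37] open 21.9 gf 15.0 F [-0.4  0.4  5.5] t 12.65
```

Request:
carry_out:
  moves:
    - [[0, 0, -0.006], [0, 0, 0], 0.015]
    - [[0, 0, -0.015], [0, 0, 0], 0.015]
    - [[0, 0, -0.03], [0, 0, 0], 0.015]
    - [[0, 0, -0.06], [0, 0, 0], 0.015]
    - [[0, 0, -0.1], [0, 0, 0], 0.015]
    - [[0, 0, -0.14], [0, 0, 0], 0.015]
    - [[0, 0, -0.17], [0, 0, 0], 0.015]
    - [[0, 0, -0.17], [0, 0, 0], 0.015]

```text
clock: 13.65
ee_pos: [0.525, -0.3424, 0.2301]
tool_rot: [[0.967, -0.254, 0.006], [-0.254, -0.967, -0.004], [0.007, 0.003, -1.0]]
wrist_force: [-0.1, 0.3, -0.5]
opening: 0.238
grasp_force: 15.0
```

```bash
python3 g.py .5578 .0176 .22 101.6
```

```text
[-0.0598, -0.3566, 0.0088] [0.0089, -0.0019, -2.0301]
pos [ 0.525  -0.3424  0.2301] yaw -14.72 q [ 0.52  0.45 -0.05  1.59  0.02  1.1  -1.36] open 21.9 gf 15.0 F [-0.1  0.3 -0.5] t 13.65
```

Request:
carry_out:
  moves:
    - [[-0.005, -0.03, 0], [0, 0, -0.15], 0.015]
    - [[-0.01, -0.06, 0], [0, 0, -0.3], 0.015]
    - [[-0.015, -0.09, 0], [0, 0, -0.45], 0.015]
    - [[-0.02, -0.12, 0], [0, 0, -0.6], 0.015]
    - [[-0.025, -0.15, 0], [0, 0, -0.75], 0.015]
    - [[-0.03, -0.18, 0], [0, 0, -0.9], 0.015]
    - [[-0.035, -0.21, 0], [0, 0, -1.05], 0.015]
    - [[-0.04, -0.24, 0], [0, 0, -1.2], 0.015]
    - [[-0.045, -0.27, 0], [0, 0, -1.35], 0.015]
    - [[-0.05, -0.3, 0], [0, 0, -1.5], 0.015]
    - [[-0.055, -0.33, 0], [0, 0, -1.65], 0.015]
    - [[-0.06, -0.356, 0.004], [0, 0, -1.8], 0.015]

```text
clock: 15.15
ee_pos: [0.5557, 0.019, 0.2216]
tool_rot: [[0.022, 1.0, 0.001], [1.0, -0.022, -0.001], [-0.001, 0.001, -1.0]]
wrist_force: [0.0, -0.1, -0.5]
opening: 0.237
grasp_force: 15.0
```

```bash
python3 g.py .5578 .0176 .15 101.6
```

```text
[-0.0013, 0.0021, 0.0716] [0.0005, 0.0014, -0.2246]
pos [0.5557 0.019  0.2216] yaw 88.73 q [ 0.27  0.4  -0.55  1.74  0.24  1.06 -0.38] open 21.8 gf 15.0 F [ 0.  -0.1 -0.5] t 15.15
```

Request:
carry_out:
  moves:
    - [[-0.001, 0.002, 0.01], [0, 0.001, -0.12], 0.015]
    - [[-0.001, 0.002, 0.025], [0, 0.001, -0.225], 0.015]
    - [[-0.001, 0.002, 0.045], [0, 0.001, -0.225], 0.015]
    - [[-0.001, 0.002, 0.065], [0, 0.001, -0.225], 0.015]
    - [[-0.001, 0.002, 0.085], [0, 0.001, -0.225], 0.015]
    - [[-0.001, 0.002, 0.105], [0, 0.001, -0.225], 0.015]
    - [[-0.001, 0.002, 0.118], [0, 0.001, -0.225], 0.015]
    - [[-0.001, 0.002, 0.123], [0, 0.001, -0.225], 0.015]
    - [[-0.001, 0.002, 0.123], [0, 0.001, -0.225], 0.015]
    - [[-0.001, 0.002, 0.123], [0, 0.001, -0.225], 0.015]

```text
clock: 16.4
ee_pos: [0.5586, 0.0168, 0.0994]
tool_rot: [[-0.196, 0.981, 0.002], [0.981, 0.196, -0.0], [-0.001, 0.002, -1.0]]
wrist_force: [-0.5, 0.4, -1.3]
opening: 0.241
grasp_force: 15.0
```

```bash
python3 g.py .5578 .0176 .0985 101.6; python3 - <<'E'
from bench import *
o=observe(); p=np.array(o["ee_pos"]); R3=np.array(o["tool_rot"]); print(R3.round(4).tolist())
im,W=cloud("scene"); save(im[130:310,210:400],"g5.png",3.2)
a=np.radians(11.6);ob=np.array([.5592,.0107]);R=np.array([[np.cos(a),-np.sin(a)],[np.sin(a),np.cos(a)]])
L=(W[...,:2]-ob)@R*1000;z=W[...,2]*1000
for z0 in range(45,90,6):
    k=(abs(L[...,0])<13)&(abs(L[...,1]-7)<25)&(z>z0)&(z<z0+6)
    if k.sum()>3: print(z0,k.sum(),np.percentile(np.c_[L[k]],[5,50,95],axis=0).round(1).tolist())
k=(abs(L[...,0])<14)&(abs(L[...,1]-7)<25)&(z>35)&(z<140);print("bottom z",np.sort(z[k])[:6].round(1),"top",np.sort(z[k])[-5:].round(1))
E
```

```text
[0.001, -0.0006, 0.0009] [0.0019, 0.0007, -0.005]
pos [0.5586 0.0168 0.0994] yaw 101.31 q [ 0.26  0.56 -0.54  1.86  0.38  0.82 -0.28] open 22.1 gf 15.0 F [-0.5  0.4 -1.3] t 16.4
[[-0.1961, 0.9806, 0.002], [0.9806, 0.1961, -0.0003], [-0.0007, 0.0019, -1.0]]
51 17 [[-11.3, -4.2], [-10.5, 19.5], [-1.0, 24.8]]
57 24 [[-11.5, 2.2], [-10.3, 20.7], [-0.1, 25.4]]
63 16 [[-10.9, 4.2], [-7.2, 23.9], [1.0, 25.3]]
69 14 [[-11.4, 13.4], [-9.1, 23.4], [-0.7, 25.2]]
75 16 [[-11.1, 17.3], [-7.1, 24.2], [2.9, 27.0]]
81 23 [[-11.5, 17.1], [-3.0, 23.6], [7.9, 27.7]]
87 27 [[-11.6, 15.0], [-5.9, 23.2], [8.5, 25.2]]
bottom z [51.9 51.9 52.7 53.1 53.5 53.5] top [132.1 132.4 135.5 136.9 137.6]
```

View pics/g5.png

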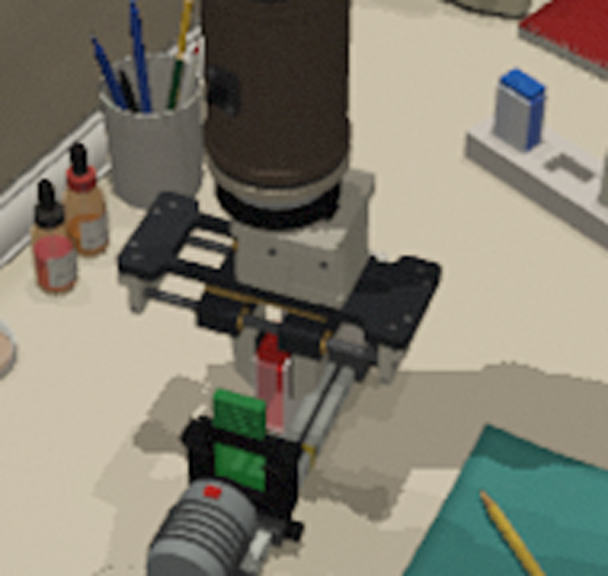

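Request:
carry_out:
  moves:
    - [[0.0005, 0, 0], [0, 0, -0.005], 0.015]
    - [[0.0005, 0, 0], [0, 0, -0.005], 0.015]
    - [[0.0005, 0, 0], [0, 0, -0.005], 0.015]
    - [[0.0005, 0, 0], [0, 0, -0.005], 0.015]
    - [[0.0005, 0, 0], [0, 0, -0.005], 0.015]
    - [[0.0005, 0, 0], [0, 0, -0.005], 0.015]

```text
clock: 17.2
ee_pos: [0.558, 0.0171, 0.0988]
tool_rot: [[-0.201, 0.98, 0.001], [0.98, 0.201, -0.0], [-0.001, 0.001, -1.0]]
wrist_force: [-0.2, -0.0, -0.9]
opening: 0.24
grasp_force: 15.0
```

```bash
python3 g.py .5578 .0176 .0985 101.6; python3 -c "
from workcell import *
print(job_done())"
```

```text
[0.0005, -0.0001, 0.0003] [0.0008, 0.0006, -0.0]
pos [0.558  0.0171 0.0988] yaw 101.6 q [ 0.26  0.56 -0.54  1.87  0.38  0.82 -0.27] open 22.0 gf 15.0 F [-0.2 -0.  -0.9] t 17.2
the job is handed in; nothing more can be done
None
```

I handed the job in at 17.2 s: the green filter stands home in the slot, released, and the red cell is held upright by its frosted faces over the yellow mark, square to the beam, which crosses its lower half; no verdict came back.

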